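Close the centrifuge: break the lid stay, lower the lid

TASK

The benchtop centrifuge stands open, its lid propped by the locked folding stay on one side. Push the red roller at the stay's knuckle down to break the stay, then lower the lid gently until it is fully shut. Leave the tube rack, the tip box and the beaker where they stand.

Things in the scene. Friction and masses are not known exactly. Their poses are not given: they have to be found in the camera images.
- centrifuge: Fixed white benchtop centrifuge, 280 x 210 mm (x, y), 138 mm high, open on top. Origin: centre of its underside; z up, its front with display and buttons faces its -x. The lid hinge axis runs along its y at x = +110, z = 145 mm. The stay runs along its -y side: a steel lower link, 107 mm from its pin (x = -90, z = 130 mm) to the roller, and an equal upper link to the lid, 110 mm from the hinge.
- lid (a joint): Grey lid angle in rad: 0 shut and flat, 1.35 as propped; grows as it opens. 200 mm wide, 18 mm thick, reaching 200 mm from the hinge axis towards the front when shut; its outer face lies 14 mm from the axis (z = 159 mm when shut). The hinge is stiff (0.55 N m friction): once the stay is broken the lid stays where it is left and is pushed down on its outer face with 2 to 6 N.
- roller (a point): Centre of the red roller at the stay's knuckle, 24 mm thick, 66 mm long along the centrifuge's y, sticking out on its -y side. Locked, it is 196 mm up, just above the straight line of the two links, against a stop; the lid cannot close then. Pushed down a few N it passes the line and swings down and back about the lower pin, lowering the lid a little; with the lid shut it is 42 mm up.
- tube_rack: Loose yellow test-tube rack, 70 x 160 mm (x, y), 87 mm high with its tubes. Origin at the centre of its underside. A bystander: leave it alone.
- tip_box: Loose clear box of pipette tips with a red deck and yellow tips, 85 x 120 mm (x, y), 67 mm high. Origin at the centre of its underside. A bystander: leave it alone.
- beaker: Loose glass beaker, 70 mm across, 90 mm high. Origin at the centre of its underside. A bystander: leave it alone.

How it is judged (in metres and radians):
On the way:
1. the stay is broken: its red roller has been pushed down through the straight line, at least 25 mm below where it started, with the lid still well open (above 40 degrees) (z of roller in the frame of centrifuge below 0.17 m and value of joint lid above 0.7 rad), for 0.1 s.
At the end, for the whole second after the job is handed in: The lid is shut (within 0.06 rad, about 12 mm at its free edge) and at rest (value of joint lid below 0.06 rad and velocity of joint lid between -0.05 and 0.05 rad/s); the robot touches nothing.
It fails at once if the lid is slammed: it closes faster than 1.5 rad/s (0.3 m/s at its free edge) in the last 30 degrees (value of joint lid below 0.52 rad and velocity of joint lid below -1.5 rad/s).
It fails at once if the tube rack is moved by more than 20 mm (distance of tube_rack from where it was at the start of the episode above 0.02 m).
It fails at once if the tip box is moved by more than 20 mm (distance of tip_box from where it was at the start of the episode above 0.02 m).
It fails at once if the beaker is moved by more than 20 mm (distance of beaker from where it was at the start of the episode above 0.02 m).
It also fails if it takes over 50 s, if anything falls off the work surface, if the arm or the gripper's body presses on something with over 40 N, if the wrist force passes 120 N, or if a joint passes its speed limit or range.

ROBOT

A 6-joint arm with a two-finger parallel gripper is mounted at the origin on the work surface. World frame = base frame: x ahead of the robot, y to its left, z up, the work surface at z = 0. Lengths are in mm, angles in rad, forces in N, time in s.
With the tool pointing down it reaches from about 350 to 775 mm from the base axis. Payload 7.3 kg.
Tool frame: the origin (TCP) lies at the very end of the fingers, on their centre line; the grasp point (between the pads) lies bot.grip_point_offset behind it (bot.grip_point_offset is the distance from the TCP to the grasp point, in mm); z points along the fingers, y is the line along which they close (so a half turn about z gives the same grasp; the last joint's range is limited). The gripper opens to 92 mm and grips with 3 to 60 N. Pads are 19 mm wide; open, the fingers measure 130 mm over their backs; the gripper's body (75 mm by 190 mm) begins 47 mm behind the grasp point.
Start: joints at [0.983, 0.342, 1.524, -0, 1.275, -0.146], TCP at [224.462, 474.618, 226.741] pointing down, gripper open.
Joint ranges: [-2.53, 2.53], [-0.77, 2.02], [0.04, 2.7], [-1, 4.14], [0.28, 2.66], [-3.11, 3.11]. Speed limits (rad/s): [2.57, 2.57, 3.14, 3.14, 3.14, 3.14].

INTERFACE

Orientations are given as [roll, pitch, yaw] about the fixed x, y, z axes, in that order (R = Rz(yaw) Ry(pitch) Rx(roll)).
In Python, from plant import bot gives the robot as it stands. The module is installed in compiled form; this text tells all that it offers.
- The arm moves only by the tool carry_out, never from a script. Its argument "plan" is a list of rows, each an object of numbers: "tx", "ty", "tz": the shift along the world's x, y, z in mm; "rx", "ry", "rz": the turn, a rotation vector about the world's x, y, z in rad. A call has 1 to 12 rows; each row shifts and turns the commanded pose from where the row before left it; what a row does not reach is not made up. A row lasts 1/10 s, in which the tool goes at most 50 mm and 8.59 degrees, less where a joint would pass 70% of its speed; a pose out of reach is approached as far as the arm can. A call with a gripper value outside its range is refused whole. "gripper" is the closure, from 0 (fully open) to 1 (shut), set as the call begins (left out, the last holds). The fingers move at their own pace and stop on an object; the grip force is fixed at half the most. Time passes only in rows, so rows that do not move let the fingers close. It gives the time, the measured TCP pose, the force, the opening and the grip force at its end, in the units of the state.
- bot.get_obs(): the state, without advancing time (a new reading comes with each control period).
- bot.capture(name): name is "scene" or "top" or "wrist"; returns the picture (384x512x3 uint8, red, green, blue); there is no depth.
- bot.camera_model(name): a dict with "camera_matrix" (3x3 intrinsics, pixels), "R" (3x3) and "t" (3): a world point X has camera coordinates R X + t. Camera axes: x right, y down, z forward; pixel columns grow to the right and rows downward; lengths in mm; the calibration is good to about 2 mm. A picture is of the moment at which its call begins: read the wrist's pose just before it. camera_model takes no time and is no camera call; for the wrist camera it gives the pose at the moment of the call.
- bot.close_job(): hands the job in; it is judged then, once.
The state is a dict: "time": time; "joint_positions": joint angles; "dq": joint speeds; "tau": joint torques, N m; "tool_pos": TCP position; "tcp_rot": TCP orientation; "contact_force": force on the tool from outside, world axes, zero at the start; "moment": the same for the moment, N m; "grip_width": finger opening in mm; "finger_force": force on a finger pad.
Only numpy, scipy, OpenCV 4.12 (cv2) and the standard library are available. Lean on these libraries where they do the work, as an engineer would, in place of code of your own. Each camera call takes 0.05 s, during which the arm holds its last target. There are 200 camera calls.

## Working session

There is one attempt and no reset: what is moved stays moved. The work goes in short steps, Python scripts to look and compute and a tool call to move; the robot and the scene stay as the last step left them, time stands still between calls to the robot, and variables do not carry over. Pictures are saved under pics/ and viewed, at most 10 in all, crops included, and the job is handed in when it is done.

Besides the shell and the picture viewer there is one more tool, called in YAML: its name, and indented under it one key for each argument. carry_out: Moves the arm, as the interface text tells. Its arguments: {"type":"object","properties":{"plan":{"type":"array"},"gripper":{"type":"number"}},"required":["plan"]}

```bash
mkdir -p pics
python3 - <<'E'
from plant import bot
import cv2,numpy as np
for n in ("scene","top"):
    cv2.imwrite(f"pics/{n}0.png",cv2.cvtColor(bot.capture(n),cv2.COLOR_RGB2BGR))
    m=bot.camera_model(n); print(n,np.round(m["camera_matrix"],1).tolist(),np.round(m["R"],3).tolist(),np.round(m["t"],1).tolist(), np.round(-np.array(m["R"]).T@np.array(m["t"])))
o=bot.get_obs(); print(o["time"],o["tool_pos"],o["tcp_rot"],o["grip_width"],o["contact_force"],bot.grip_point_offset)
E
```

```text
scene [[354.9, 0.0, 249.4], [0.0, 354.9, 190.8], [0.0, 0.0, 1.0]] [[0.281, 0.96, 0.004], [0.907, -0.264, -0.329], [-0.315, 0.097, -0.944]] [-220.5, -448.0, 1297.2] [ 876.  -32. 1078.]
top [[399.7, 0.0, 261.4], [0.0, 399.7, 194.9], [0.0, 0.0, 1.0]] [[0.027, -0.999, 0.02], [-0.997, -0.028, -0.071], [0.071, -0.018, -0.997]] [16.7, 552.2, 1367.5] [ 452.   57. 1403.]
0.1 [224.21604511 474.27426127 226.11893464] [-3.14015689e+00 -2.13246182e-04  2.69987354e+00] 91.67869185826223 [ 0.48000449 -0.09049517  0.06255645] 18.8
```

View pics/scene0.png

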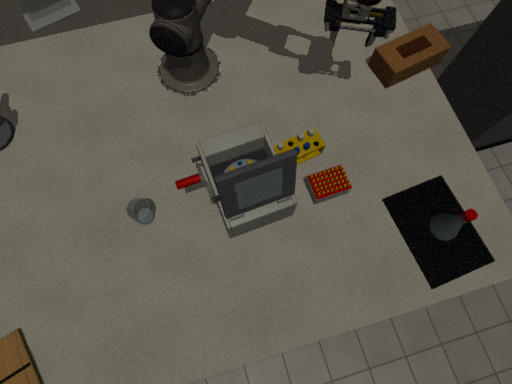

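View pics/top0.png

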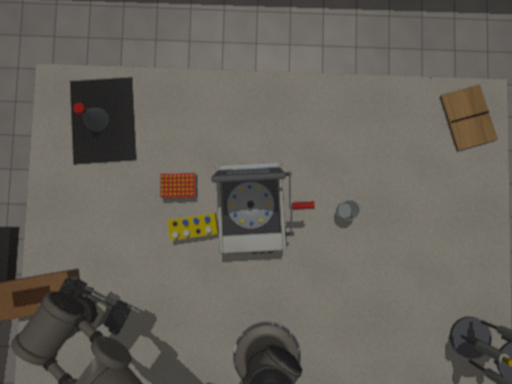

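The top view shows the centrifuge at about (250,208) with its front towards the robot. The red roller is at (304,205), the beaker at (347,210) on the roller side, and the rack and tip box are to the left. The scene view shows the roller at (188,182). Next I'll triangulate the roller's ends and measure the centrifuge's yaw.

```bash
cat > h.py <<'E'
from plant import bot
import cv2,numpy as np
def ray(n,uv):
    m=bot.camera_model(n); R=np.array(m["R"]);t=np.array(m["t"]).ravel()
    d=R.T@np.linalg.inv(m["camera_matrix"])@np.array([uv[0],uv[1],1.]); return -R.T@t,d/np.linalg.norm(d)
def plane(n,uv,z):
    c,d=ray(n,uv); return c+d*(z-c[2])/d[2]
def tri(a,b):
    (c1,d1),(c2,d2)=ray("scene",a),ray("top",b)
    s=np.linalg.lstsq(np.stack([d1,-d2],1),c2-c1,rcond=None)[0]
    p,q=c1+s[0]*d1,c2+s[1]*d2; return (p+q)/2,np.linalg.norm(p-q)
def red(img,box):
    x0,y0,x1,y1=box; h=cv2.cvtColor(img,cv2.COLOR_RGB2HSV)
    m=cv2.inRange(h,(0,150,70),(8,255,255))|cv2.inRange(h,(172,150,70),(180,255,255))
    k=np.zeros_like(m);k[y0:y1,x0:x1]=m[y0:y1,x0:x1]
    p=np.argwhere(k)[:,::-1].astype(float);c=p.mean(0)
    v=np.linalg.svd(p-c)[2][0]; v*=np.sign(v[0]); s=(p-c)@v
    return c,c+v*(s.min()-.5),c+v*(s.max()+.5),len(p)
E
python3 - <<'E'
from h import *
np.set_printoptions(precision=1,suppress=True)
s=red(cv2.cvtColor(cv2.imread("pics/scene0.png"),4),(165,165,215,200))
t=red(cv2.cvtColor(cv2.imread("pics/top0.png"),4),(285,190,330,220))
print(s,t)
print("ctr",tri(s[0],t[0]))
for r in (s,t):
    n="scene" if r is s else "top"
    P=[plane(n,r[i],196) for i in (0,1,2)]; print(n,P,np.linalg.norm(P[1]-P[2]))
# yellow rack, beaker rough
img=cv2.imread("pics/top0.png"); 
cv2.imwrite("pics/topc.png",cv2.resize(img[145:265,150:370],None,fx=3.6,fy=3.6,interpolation=cv2.INTER_CUBIC))
E
```

```text
(array([187.7, 180.9]), array([175.3, 185.3]), array([200. , 176.6]), 200) (array([303., 205.]), array([292.4, 205.6]), array([313.6, 204.5]), 113)
ctr (array([511.4, -91.1, 199.7]), np.float64(0.06295660522857659))
scene [array([509.9, -91.3, 196. ]), array([ 512.8, -125.6,  196. ]), array([506.9, -56.9, 196. ])] 68.91220020771375
top [array([511.6, -91.6, 196. ]), array([509. , -59.5, 196. ]), array([ 514.2, -123.6,  196. ])] 64.30935479476435
```

View pics/topc.png

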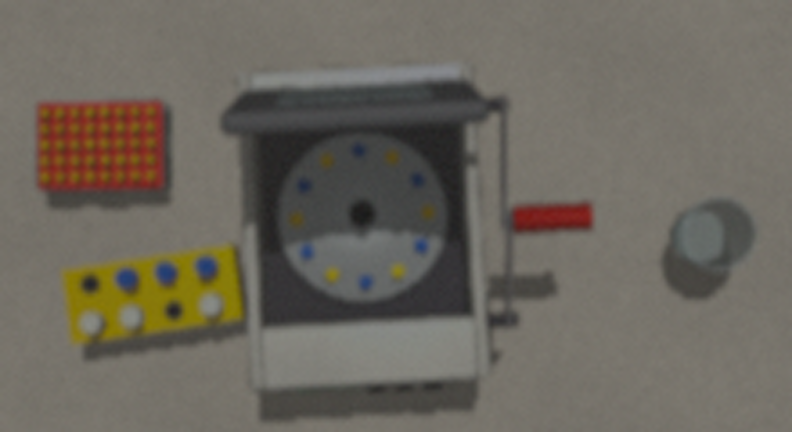

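The crop shows the roller clear of the lid and body, with a gap of about 30 mm to the beaker. The front top edge of the centrifuge runs from (255,385) to (477,377). The back corners are near (250,75) and (467,68).

Run:
```python
from h import *
np.set_printoptions(precision=1,suppress=True)
f=lambda u,v,z:plane("top",(150+u/3.6-.36,145+v/3.6-.36),z)
P=[f(*q,138) for q in ((255,385),(477,377),(467,68),(250,75))]
print(P,np.mean(P,0),[np.linalg.norm(P[i]-P[i-1]) for i in range(4)])
L=[f(225,125,343),f(490,112,343)];print("lid edge",L,np.linalg.norm(L[0]-L[1]))
ps=.083;ex=np.array([np.cos(ps),np.sin(ps)]);ey=np.array([-ex[1],ex[0]])
r=np.array([511,-91.4]); print("axis-origin from roller: centre if roller y=-151:", r+5.8*ex+151*ey)
print("roller in frame of corner centre",[(r-np.mean(P,0)[:2])@e for e in (ex,ey)])
m=np.mean(L,0)[:2];print("lid mid in frame",[(m-np.mean(P,0)[:2])@e for e in (ex,ey)])
print("beaker top",f(705,237,90))
# stay and lid geometry
H=np.array([110,145.]);A=np.array([-90,130.])
from scipy.optimize import fsolve
r0=np.array([-5.8,196]);th=1.35
# lid pin at 110 from hinge, offset angle d chosen from shut config roller z 42
for z in (196,190,180,170,165,160,150,130):
    R=A+[np.sqrt(107**2-(z-130)**2),z-130]
    g=lambda t:np.linalg.norm(H+110*np.array([-np.cos(t),np.sin(t)])-R)-107
    print(z,R,fsolve(g,1.3)[0])
```

```text
[array([361.2, 157.6, 138. ]), array([373.1, -35.7, 138. ]), array([644.9, -20.4, 138. ]), array([632.9, 171.4, 138. ])] [503.   68.2 138. ] [np.float64(272.0656347967339), np.float64(193.66133713244312), np.float64(272.24337334465326), np.float64(192.1737048906665)]
lid edge [array([565.9, 169.9, 343. ]), array([581.4, -25.8, 343. ])] 196.30825289178412
axis-origin from roller: centre if roller y=-151: [504.3  59.6]
roller in frame of corner centre [np.float64(-5.310400283179202), np.float64(-159.732937451956)]
lid mid in frame [np.float64(70.66579697227847), np.float64(-2.0336473088463265)]
beaker top [ 502.8 -245.2   90. ]
196 [ -5.8 196. ] 5.487383353156408
190 [ -1.4 190. ] -0.7857958066315376
180 [  4.6 180. ] -13.351559559111696
170 [  9.2 170. ] -0.7855380971252708
165 [ 11.1 165. ] -0.7851125910850327
160 [ 12.7 160. ] -0.7853596846640211
150 [ 15.1 150. ] -0.7853378193598817
130 [ 17. 130.] -1.2185149838639926<stdin>:20: RuntimeWarning: The iteration is not making good progress, as measured by the 
 improvement from the last five Jacobian evaluations.
<stdin>:20: RuntimeWarning: The iteration is not making good progress, as measured by the 
 improvement from the last ten iterations.
```

carry_out:
  plan:
    - {"tz":22}
    - {"tz":23}
    - {"tz":23}
    - {"tz":22}
    - {"tx":15,"ty":-28,"rz":-0.13}
    - {"tx":15,"ty":-28,"rz":-0.13}
    - {"tx":15,"ty":-28,"rz":-0.13}
    - {"tx":15,"ty":-28,"rz":-0.13}
    - {"tx":15,"ty":-28,"rz":-0.13}
    - {"tx":15,"ty":-28,"rz":-0.13}
    - {"tx":15,"ty":-28,"rz":-0.13}
    - {"tx":15,"ty":-28,"rz":-0.13}
  gripper: 1

```text
invalid input at $.plan[0]: expected keys tx, ty, tz, rx, ry, rz
```

carry_out:
  plan:
    - {"tx":14,"ty":-29}
    - {"tx":14,"ty":-29}
    - {"tx":14,"ty":-29}
    - {"tx":14,"ty":-29}
    - {"tx":14,"ty":-29}
    - {"tx":14,"ty":-29}
    - {"tx":15,"ty":-29}
    - {"tx":15,"ty":-29}
    - {"tx":15,"ty":-29}
    - {"tx":15,"ty":-29}
    - {"tx":15,"ty":-29}
    - {"tx":14,"ty":-28}

```text
invalid input at $.plan[0]: expected keys tx, ty, tz, rx, ry, rz
```

All six keys are required in every row.

carry_out:
  plan:
    - {"tx":0,"ty":0,"tz":22,"rx":0,"ry":0,"rz":0}
    - {"tx":0,"ty":0,"tz":23,"rx":0,"ry":0,"rz":0}
    - {"tx":0,"ty":0,"tz":23,"rx":0,"ry":0,"rz":0}
    - {"tx":0,"ty":0,"tz":22,"rx":0,"ry":0,"rz":0}
    - {"tx":15,"ty":-28,"tz":0,"rx":0,"ry":0,"rz":-0.13}
    - {"tx":15,"ty":-28,"tz":0,"rx":0,"ry":0,"rz":-0.13}
    - {"tx":15,"ty":-28,"tz":0,"rx":0,"ry":0,"rz":-0.13}
    - {"tx":15,"ty":-28,"tz":0,"rx":0,"ry":0,"rz":-0.13}
    - {"tx":15,"ty":-28,"tz":0,"rx":0,"ry":0,"rz":-0.13}
    - {"tx":15,"ty":-28,"tz":0,"rx":0,"ry":0,"rz":-0.13}
    - {"tx":15,"ty":-28,"tz":0,"rx":0,"ry":0,"rz":-0.13}
    - {"tx":15,"ty":-28,"tz":0,"rx":0,"ry":0,"rz":-0.13}
  gripper: 1

```text
time: 1.3
tool_pos: [344.7, 249.4, 316.5]
tcp_rot: [-3.141, 0.0, 1.655]
contact_force: [0.3, 0.1, -0.2]
grip_width: 1.9
finger_force: 0.0
```

carry_out:
  plan:
    - {"tx":14,"ty":-29,"tz":0,"rx":0,"ry":0,"rz":0}
    - {"tx":14,"ty":-29,"tz":0,"rx":0,"ry":0,"rz":0}
    - {"tx":14,"ty":-29,"tz":0,"rx":0,"ry":0,"rz":0}
    - {"tx":14,"ty":-29,"tz":0,"rx":0,"ry":0,"rz":0}
    - {"tx":14,"ty":-29,"tz":0,"rx":0,"ry":0,"rz":0}
    - {"tx":14,"ty":-29,"tz":0,"rx":0,"ry":0,"rz":0}
    - {"tx":15,"ty":-29,"tz":0,"rx":0,"ry":0,"rz":0}
    - {"tx":15,"ty":-29,"tz":0,"rx":0,"ry":0,"rz":0}
    - {"tx":15,"ty":-29,"tz":0,"rx":0,"ry":0,"rz":0}
    - {"tx":15,"ty":-29,"tz":0,"rx":0,"ry":0,"rz":0}
    - {"tx":14,"ty":-28,"tz":0,"rx":0,"ry":0,"rz":0}
    - {"tx":14,"ty":-28,"tz":0,"rx":0,"ry":0,"rz":0}

```text
time: 2.5
tool_pos: [516.7, -96.6, 316.3]
tcp_rot: [-3.141, -0.0, 1.66]
contact_force: [1.7, 0.3, -0.0]
grip_width: 0.6
finger_force: 0.0
```

carry_out:
  plan:
    - {"tx":0,"ty":0,"tz":-15,"rx":0,"ry":0,"rz":0}
    - {"tx":0,"ty":0,"tz":-15,"rx":0,"ry":0,"rz":0}
    - {"tx":0,"ty":0,"tz":-15,"rx":0,"ry":0,"rz":0}
    - {"tx":0,"ty":0,"tz":-15,"rx":0,"ry":0,"rz":0}
    - {"tx":0,"ty":0,"tz":-15,"rx":0,"ry":0,"rz":0}
    - {"tx":0,"ty":0,"tz":-10,"rx":0,"ry":0,"rz":0}
    - {"tx":0,"ty":0,"tz":0,"rx":0,"ry":0,"rz":0}

```text
time: 3.2
tool_pos: [515.7, -95.1, 230.2]
tcp_rot: [-3.139, -0.001, 1.66]
contact_force: [-0.3, 0.1, -0.1]
grip_width: 0.4
finger_force: 0.0
```

Run:
```python
from h import *
i=bot.capture("scene"); cv2.imwrite("pics/s1.png",cv2.resize(cv2.cvtColor(i,4)[90:250,110:340],None,fx=3.4,fy=3.4,interpolation=2))
```

```text
(no output)
```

View pics/s1.png

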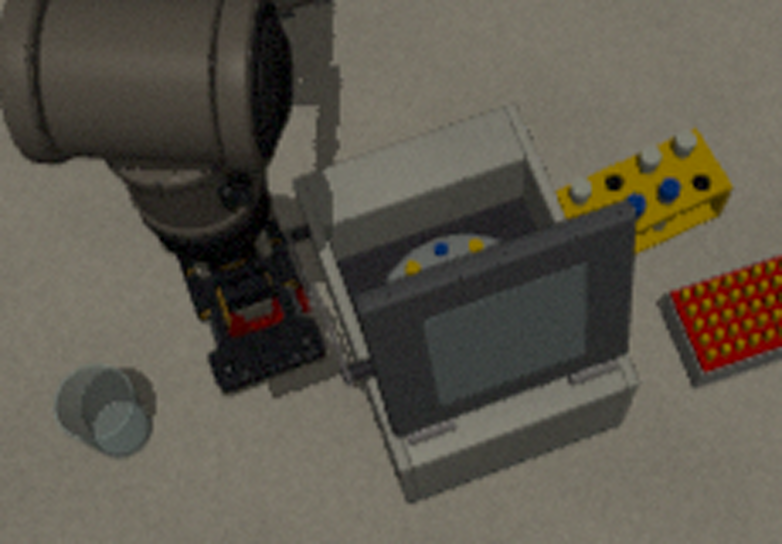

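The gripper is above the red roller at (265,310) and clear of the lid and beaker, so I'll push down in small steps.

carry_out:
  plan:
    - {"tx":0,"ty":0,"tz":-5,"rx":0,"ry":0,"rz":0}
    - {"tx":0,"ty":0,"tz":-5,"rx":0,"ry":0,"rz":0}
    - {"tx":0,"ty":0,"tz":-5,"rx":0,"ry":0,"rz":0}
    - {"tx":0,"ty":0,"tz":-4,"rx":0,"ry":0,"rz":0}
    - {"tx":0,"ty":0,"tz":-4,"rx":0,"ry":0,"rz":0}
    - {"tx":0,"ty":0,"tz":-4,"rx":0,"ry":0,"rz":0}
    - {"tx":0,"ty":0,"tz":-3,"rx":0,"ry":0,"rz":0}

```text
time: 3.95
tool_pos: [519.3, -95.4, 203.2]
tcp_rot: [3.134, 0.001, 1.66]
contact_force: [8.5, 2.9, 8.7]
grip_width: 0.4
finger_force: 5.1
```

carry_out:
  plan:
    - {"tx":1,"ty":0,"tz":-4,"rx":0,"ry":0,"rz":0}
    - {"tx":1,"ty":0,"tz":-4,"rx":0,"ry":0,"rz":0}
    - {"tx":1,"ty":0,"tz":-4,"rx":0,"ry":0,"rz":0}
    - {"tx":1,"ty":0,"tz":-4,"rx":0,"ry":0,"rz":0}
    - {"tx":1,"ty":0,"tz":-4,"rx":0,"ry":0,"rz":0}
    - {"tx":1,"ty":0,"tz":-4,"rx":0,"ry":0,"rz":0}

```text
time: 4.55
tool_pos: [531.3, -95.1, 182.7]
tcp_rot: [3.118, 0.004, 1.659]
contact_force: [18.4, 5.3, 13.5]
grip_width: 0.5
finger_force: 9.4
```

carry_out:
  plan:
    - {"tx":0,"ty":0,"tz":-4,"rx":0,"ry":0,"rz":0}
    - {"tx":0,"ty":0,"tz":-4,"rx":0,"ry":0,"rz":0}
    - {"tx":0,"ty":0,"tz":-4,"rx":0,"ry":0,"rz":0}
    - {"tx":0,"ty":0,"tz":0,"rx":0,"ry":0,"rz":0}
    - {"tx":0,"ty":0,"tz":0,"rx":0,"ry":0,"rz":0}

```text
time: 5.05
tool_pos: [524.3, -95.8, 167.1]
tcp_rot: [3.137, 0.002, 1.66]
contact_force: [1.4, 0.1, 5.0]
grip_width: 0.7
finger_force: 2.5
```

Run:
```python
from h import *
for n in ("scene","top"):
    i=bot.capture(n); cv2.imwrite(f"pics/{n}2.png",cv2.cvtColor(i,4))
i=cv2.imread("pics/scene2.png"); cv2.imwrite("pics/s2.png",cv2.resize(i[90:250,110:340],None,fx=3.4,fy=3.4,interpolation=2))
```

```text
(no output)
```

View pics/s2.png

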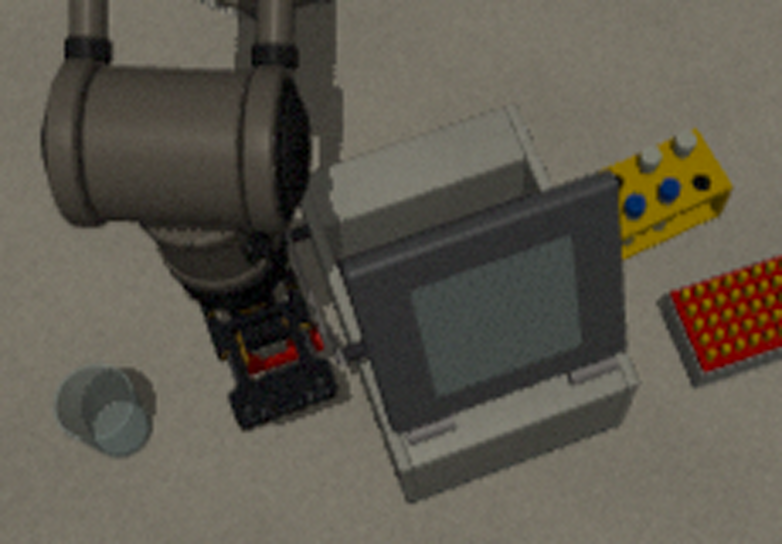

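The stay has broken. The lid has dropped a little, its free edge running from (348,262) to (610,180), and the roller is still under the fingers. Before planning the push I'll retreat upward and measure the lid angle.

carry_out:
  plan:
    - {"tx":0,"ty":0,"tz":10,"rx":0,"ry":0,"rz":0}
    - {"tx":0,"ty":0,"tz":15,"rx":0,"ry":0,"rz":0}
    - {"tx":0,"ty":0,"tz":20,"rx":0,"ry":0,"rz":0}
    - {"tx":0,"ty":0,"tz":25,"rx":0,"ry":0,"rz":0}
    - {"tx":0,"ty":0,"tz":25,"rx":0,"ry":0,"rz":0}
    - {"tx":0,"ty":0,"tz":25,"rx":0,"ry":0,"rz":0}
    - {"tx":0,"ty":0,"tz":25,"rx":0,"ry":0,"rz":0}
    - {"tx":0,"ty":0,"tz":20,"rx":0,"ry":0,"rz":0}
    - {"tx":0,"ty":0,"tz":10,"rx":0,"ry":0,"rz":0}
    - {"tx":0,"ty":0,"tz":0,"rx":0,"ry":0,"rz":0}

```text
time: 6.15
tool_pos: [522.7, -95.5, 341.9]
tcp_rot: [3.14, 0.001, 1.66]
contact_force: [0.3, 0.2, -0.4]
grip_width: 0.5
finger_force: 0.0
```

Run:
```python
from h import *
np.set_printoptions(precision=2,suppress=True)
for n in ("scene","top"):
    i=bot.capture(n); cv2.imwrite(f"pics/{n}3.png",cv2.cvtColor(i,4))
i=cv2.imread("pics/scene3.png"); cv2.imwrite("pics/s3.png",cv2.resize(i[90:250,110:340],None,fx=3.4,fy=3.4,interpolation=2))
ps=.083;ex=np.array([np.cos(ps),np.sin(ps),0]);ey=np.array([-ex[1],ex[0],0]);C=np.array([503,68,0.])
def side(uv,y):
    c,d=ray("scene",uv); s=(y-(c-C)@ey)/(d@ey); p=c+s*d-C; return p@ex,p[2]
for (u,v),y in (((348,262),-100),((612,178),100)):
    x,z=side((110+u/3.4-.35,90+v/3.4-.35),y); a=np.arctan2(z-145,110-x)
    print("edge local xz",x,z,"r",np.hypot(110-x,z-145),"angle",a,"corr for 14 offset",a-np.arctan(14/200))
from scipy.optimize import brentq
H=np.array([110,145.]);A=np.array([-90,130.])
for z in (165,160,155,150,145):
    R=A+[np.sqrt(107**2-(z-130)**2),z-130]
    t=brentq(lambda t:np.linalg.norm(H+110*np.array([-np.cos(t),np.sin(t)])-R)-107,.8,1.34); print(z,t)
```

```text
edge local xz 101.3390818002819 478.0268210468938 r 333.1394228257323 angle 1.544795518902976 corr for 14 offset 1.4749095172683335
edge local xz 39.848654766369265 324.21317250646655 r 192.4540787770438 angle 1.1976902888892031 corr for 14 offset 1.1278042872545606
165 1.260658337226068
160 1.225938100741328
155 1.186221577985419
150 1.1420206008286413
145 1.0939373543050837
```

View pics/s3.png

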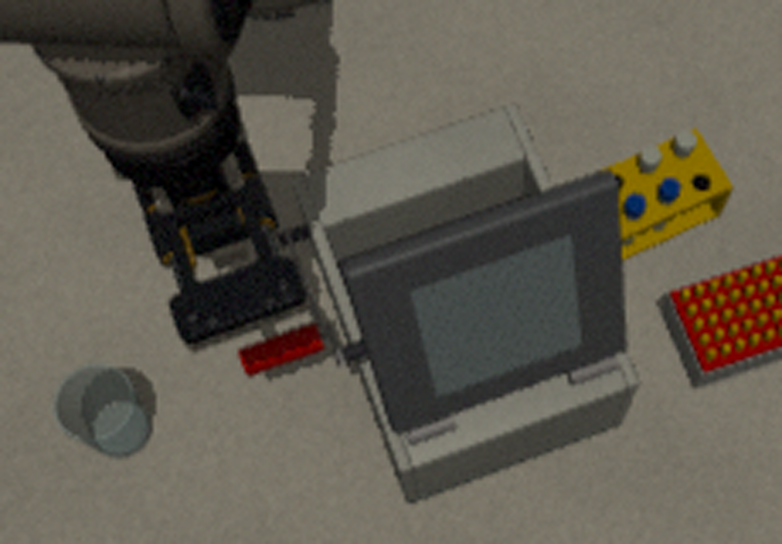

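The roller at (282,350) is clearly down and the lid stands at about 1.13–1.15 rad. Now I'll work out the push path on the outer face.

Run:
```python
import numpy as np
ps=.083;ex=np.array([np.cos(ps),np.sin(ps)]);C=np.array([503,68.])
r=165
for t in (1.25,1.2,1.15,1.05,.9,.75,.6,.45,.3,.2,.1,0,-.03):
    x=110-r*np.cos(t)+14*np.sin(t)+19;z=145+r*np.sin(t)+14*np.cos(t)
    print(t,np.round([*(C+x*ex),z]))
```

```text
1.25 [593.  75. 306.]
1.2 [585.  75. 304.]
1.15 [577.  74. 301.]
1.05 [562.  73. 295.]
0.9 [540.  71. 283.]
0.75 [521.  69. 268.]
0.6 [504.  68. 250.]
0.45 [490.  67. 229.]
0.3 [479.  66. 207.]
0.2 [473.  66. 192.]
0.1 [469.  65. 175.]
0 [467.  65. 159.]
-0.03 [467.  65. 154.]
```

carry_out:
  plan:
    - {"tx":0,"ty":0,"tz":20,"rx":0,"ry":0,"rz":0}
    - {"tx":0,"ty":0,"tz":20,"rx":0,"ry":0,"rz":0}
    - {"tx":10,"ty":18,"tz":0,"rx":0,"ry":0,"rz":0}
    - {"tx":11,"ty":20,"tz":0,"rx":0,"ry":0,"rz":0}
    - {"tx":11,"ty":20,"tz":0,"rx":0,"ry":0,"rz":0}
    - {"tx":11,"ty":20,"tz":0,"rx":0,"ry":0,"rz":0}
    - {"tx":11,"ty":20,"tz":0,"rx":0,"ry":0,"rz":0}
    - {"tx":11,"ty":20,"tz":0,"rx":0,"ry":0,"rz":0}
    - {"tx":11,"ty":20,"tz":0,"rx":0,"ry":0,"rz":0}
    - {"tx":11,"ty":20,"tz":0,"rx":0,"ry":0,"rz":0}
    - {"tx":10,"ty":15,"tz":0,"rx":0,"ry":0,"rz":0}
    - {"tx":0,"ty":0,"tz":0,"rx":0,"ry":0,"rz":0}

```text
time: 7.45
tool_pos: [619.8, 79.4, 378.2]
tcp_rot: [-3.138, -0.001, 1.662]
contact_force: [-0.5, 0.3, -0.7]
grip_width: 0.5
finger_force: 0.0
```

carry_out:
  plan:
    - {"tx":0,"ty":0,"tz":-15,"rx":0,"ry":0,"rz":0}
    - {"tx":0,"ty":0,"tz":-15,"rx":0,"ry":0,"rz":0}
    - {"tx":0,"ty":0,"tz":-15,"rx":0,"ry":0,"rz":0}
    - {"tx":0,"ty":0,"tz":-15,"rx":0,"ry":0,"rz":0}
    - {"tx":0,"ty":0,"tz":-15,"rx":0,"ry":0,"rz":0}
    - {"tx":-8,"ty":-1,"tz":0,"rx":0,"ry":0,"rz":0}
    - {"tx":-8,"ty":-1,"tz":0,"rx":0,"ry":0,"rz":0}
    - {"tx":-7,"ty":-1,"tz":0,"rx":0,"ry":0,"rz":0}
    - {"tx":-7,"ty":-1,"tz":0,"rx":0,"ry":0,"rz":0}
    - {"tx":-6,"ty":0,"tz":0,"rx":0,"ry":0,"rz":0}
    - {"tx":-5,"ty":0,"tz":0,"rx":0,"ry":0,"rz":0}

```text
time: 8.55
tool_pos: [577.9, 73.6, 306.3]
tcp_rot: [3.141, 0.0, 1.66]
contact_force: [0.3, 1.4, 0.5]
grip_width: 0.5
finger_force: 0.0
```

Run:
```python
from h import *
i=cv2.cvtColor(bot.capture("scene"),4); cv2.imwrite("pics/s4.png",cv2.resize(i[90:250,110:340],None,fx=3.4,fy=3.4,interpolation=2))
```

```text
(no output)
```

View pics/s4.png

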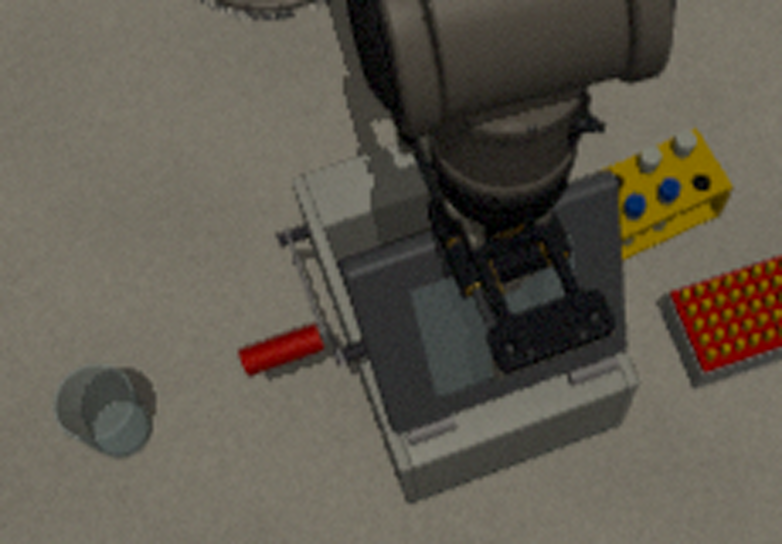

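The fingers are behind the outer face at (550,330), just short of contact. I'll follow the arc slowly.

carry_out:
  plan:
    - {"tx":-5,"ty":0,"tz":-2,"rx":0,"ry":0,"rz":0}
    - {"tx":-5,"ty":0,"tz":-2,"rx":0,"ry":0,"rz":0}
    - {"tx":-5,"ty":-1,"tz":-3,"rx":0,"ry":0,"rz":0}
    - {"tx":-5,"ty":0,"tz":-3,"rx":0,"ry":0,"rz":0}
    - {"tx":-5,"ty":-1,"tz":-3,"rx":0,"ry":0,"rz":0}
    - {"tx":-5,"ty":0,"tz":-3,"rx":0,"ry":0,"rz":0}
    - {"tx":-4,"ty":-1,"tz":-3,"rx":0,"ry":0,"rz":0}
    - {"tx":-4,"ty":0,"tz":-3,"rx":0,"ry":0,"rz":0}

```text
time: 9.4
tool_pos: [540.0, 70.5, 283.4]
tcp_rot: [-3.141, 0.0, 1.66]
contact_force: [1.2, -0.3, 3.7]
grip_width: 0.6
finger_force: 1.4
```

carry_out:
  plan:
    - {"tx":-5,"ty":0,"tz":-4,"rx":0,"ry":0,"rz":0}
    - {"tx":-5,"ty":-1,"tz":-4,"rx":0,"ry":0,"rz":0}
    - {"tx":-5,"ty":0,"tz":-4,"rx":0,"ry":0,"rz":0}
    - {"tx":-5,"ty":-1,"tz":-4,"rx":0,"ry":0,"rz":0}
    - {"tx":-4,"ty":0,"tz":-4,"rx":0,"ry":0,"rz":0}
    - {"tx":-4,"ty":0,"tz":-4,"rx":0,"ry":0,"rz":0}
    - {"tx":-4,"ty":-1,"tz":-5,"rx":0,"ry":0,"rz":0}
    - {"tx":-4,"ty":0,"tz":-5,"rx":0,"ry":0,"rz":0}

```text
time: 10.2
tool_pos: [504.1, 67.5, 249.3]
tcp_rot: [-3.142, 0.0, 1.66]
contact_force: [1.1, -1.6, 3.8]
grip_width: 0.3
finger_force: 1.4
```

carry_out:
  plan:
    - {"tx":-4,"ty":0,"tz":-5,"rx":0,"ry":0,"rz":0}
    - {"tx":-3,"ty":0,"tz":-5,"rx":0,"ry":0,"rz":0}
    - {"tx":-3,"ty":0,"tz":-5,"rx":0,"ry":0,"rz":0}
    - {"tx":-3,"ty":-1,"tz":-5,"rx":0,"ry":0,"rz":0}
    - {"tx":-3,"ty":0,"tz":-5,"rx":0,"ry":0,"rz":0}
    - {"tx":-3,"ty":0,"tz":-5,"rx":0,"ry":0,"rz":0}
    - {"tx":-3,"ty":-1,"tz":-5,"rx":0,"ry":0,"rz":0}
    - {"tx":-2,"ty":0,"tz":-5,"rx":0,"ry":0,"rz":0}

```text
time: 11.0
tool_pos: [480.1, 65.7, 209.3]
tcp_rot: [-3.141, -0.0, 1.66]
contact_force: [-0.6, 0.6, 2.8]
grip_width: 0.7
finger_force: 1.2
```

Contact is steady at 3–4 N. For the last part I'll move slower, down to about z = 159.

carry_out:
  plan:
    - {"tx":-2,"ty":0,"tz":-4,"rx":0,"ry":0,"rz":0}
    - {"tx":-2,"ty":0,"tz":-4,"rx":0,"ry":0,"rz":0}
    - {"tx":-2,"ty":0,"tz":-4,"rx":0,"ry":0,"rz":0}
    - {"tx":-2,"ty":0,"tz":-4,"rx":0,"ry":0,"rz":0}
    - {"tx":-1,"ty":0,"tz":-4,"rx":0,"ry":0,"rz":0}
    - {"tx":-1,"ty":0,"tz":-4,"rx":0,"ry":0,"rz":0}
    - {"tx":-1,"ty":0,"tz":-4,"rx":0,"ry":0,"rz":0}
    - {"tx":-1,"ty":0,"tz":-4,"rx":0,"ry":0,"rz":0}
    - {"tx":0,"ty":0,"tz":-4,"rx":0,"ry":0,"rz":0}
    - {"tx":0,"ty":0,"tz":-4,"rx":0,"ry":0,"rz":0}

```text
time: 12.0
tool_pos: [468.0, 65.8, 169.2]
tcp_rot: [-3.141, -0.0, 1.66]
contact_force: [-0.8, 0.1, 2.0]
grip_width: 0.4
finger_force: 1.0
```

carry_out:
  plan:
    - {"tx":0,"ty":0,"tz":-3,"rx":0,"ry":0,"rz":0}
    - {"tx":0,"ty":0,"tz":-3,"rx":0,"ry":0,"rz":0}
    - {"tx":0,"ty":0,"tz":-3,"rx":0,"ry":0,"rz":0}
    - {"tx":0,"ty":0,"tz":-2,"rx":0,"ry":0,"rz":0}
    - {"tx":0,"ty":0,"tz":0,"rx":0,"ry":0,"rz":0}

```text
time: 12.5
tool_pos: [468.3, 65.7, 159.2]
tcp_rot: [3.142, -0.0, 1.66]
contact_force: [-3.8, 0.2, 6.5]
grip_width: 0.6
finger_force: 3.7
```

carry_out:
  plan:
    - {"tx":0,"ty":0,"tz":-2,"rx":0,"ry":0,"rz":0}
    - {"tx":0,"ty":0,"tz":-2,"rx":0,"ry":0,"rz":0}
    - {"tx":0,"ty":0,"tz":0,"rx":0,"ry":0,"rz":0}

```text
time: 12.8
tool_pos: [468.5, 65.7, 158.8]
tcp_rot: [3.139, 0.001, 1.66]
contact_force: [-15.2, 0.0, 39.1]
grip_width: 0.6
finger_force: 19.6
```

carry_out:
  plan:
    - {"tx":0,"ty":0,"tz":5,"rx":0,"ry":0,"rz":0}
    - {"tx":0,"ty":0,"tz":10,"rx":0,"ry":0,"rz":0}
    - {"tx":0,"ty":0,"tz":20,"rx":0,"ry":0,"rz":0}
    - {"tx":0,"ty":0,"tz":25,"rx":0,"ry":0,"rz":0}
    - {"tx":0,"ty":0,"tz":25,"rx":0,"ry":0,"rz":0}
    - {"tx":0,"ty":0,"tz":25,"rx":0,"ry":0,"rz":0}
    - {"tx":0,"ty":0,"tz":20,"rx":0,"ry":0,"rz":0}
    - {"tx":0,"ty":0,"tz":10,"rx":0,"ry":0,"rz":0}
    - {"tx":0,"ty":0,"tz":0,"rx":0,"ry":0,"rz":0}
    - {"tx":0,"ty":0,"tz":0,"rx":0,"ry":0,"rz":0}

```text
time: 13.8
tool_pos: [468.2, 65.6, 293.8]
tcp_rot: [-3.14, -0.0, 1.66]
contact_force: [-1.1, 0.0, -0.7]
grip_width: 0.2
finger_force: 0.0
```

Run:
```python
from h import *
np.set_printoptions(precision=1,suppress=True)
i=cv2.cvtColor(bot.capture("scene"),4); cv2.imwrite("pics/scene5.png",i);t=bot.capture("top"); cv2.imwrite("pics/top5.png",cv2.cvtColor(t,4))
cv2.imwrite("pics/s5.png",cv2.resize(i[90:250,110:340],None,fx=3.4,fy=3.4,interpolation=2))
s=red(cv2.cvtColor(i,4),(165,165,230,230)); print(s,plane("scene",s[0],42))
```

```text
(array([193.4, 192. ]), array([182.7, 195.6]), array([204. , 188.4]), 150) [486.5 -93.1  42. ]
```

View pics/s5.png

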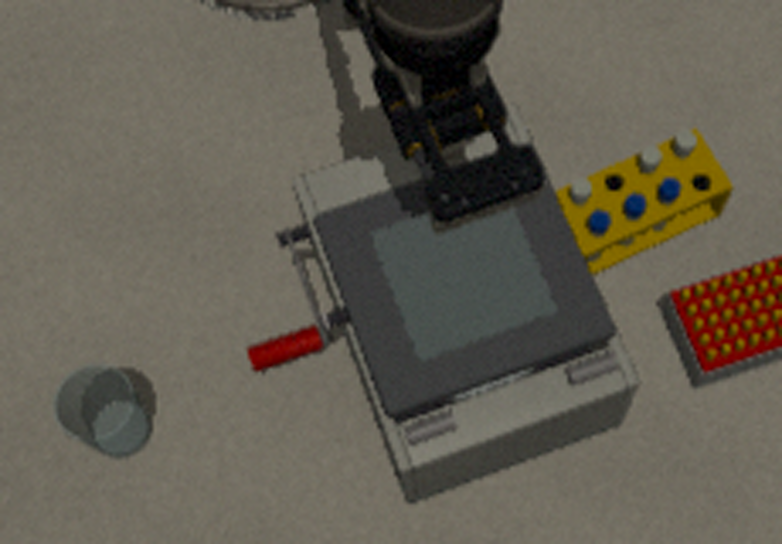

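The lid is flat. The press met a hard stop at z = 158.8, against 159 expected. The roller ray at z = 42 lands on (486.5, -93), where about (487, -94) is expected with the lid shut. The beaker, rack and tip box haven't moved and the arm is clear.

```bash
python3 -c "
from plant import bot
print(bot.close_job())"
```

```text
the job is handed in; nothing more can be done
None
```

The stay was broken by pushing the roller down, the lid was lowered gently until fully shut, the rack, tip box and beaker look unmoved, and the job is handed in (no verdict was returned).

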